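# Load a sample carrier and press it home into the corner stop

### The arm

A 7-joint arm with a two-finger parallel gripper is mounted at the origin on a cart in front of the work surface, level with it; the furniture and walls round the work are solid. World frame = base frame: x ahead of the robot, y to its left, z up, the work surface at z = 0. Lengths are in m, angles in rad, forces in N, time in s.
With the tool pointing down it reaches from about 0.4 to 0.875 m from the base axis. Payload 6.5 kg.
Tool frame: the origin (TCP) lies midway between the tips of the shut fingers; the grasp point (between the pads) lies 19 mm behind it; z points along the fingers, y is the line along which they close (so a half turn about z gives the same grasp; the last joint's range is limited). The gripper opens to 88 mm and grips with 3 to 60 N. Pads are 18 mm wide; open, the fingers measure 123 mm over their backs; the gripper's body (75 mm by 187 mm) begins 45 mm behind the grasp point.
Start: joints at [1.179, 0.536, -0.004, 1.538, 0.003, 1.067, -0.071], TCP at [0.208, -0.616, 0.239] pointing down, gripper open.
Joint ranges: [-2.7, 2.7], [-0.37, 2.16], [-1.27, 1.26], [0.24, 2.4], [-1.31, 4.45], [0.19, 1.91], [-2.76, 2.76]. Speed limits (rad/s): [2.39, 2.39, 3.14, 3.14, 3.14, 3.14, 3.14].

### API

Orientations are given as a unit quaternion [x, y, z, w].
In Python, from plant import status, vision, job_done, cut_out, spot_point gives the robot as it stands. The module is installed in compiled form; this text tells all that it offers.
- The arm moves only by the tool drive_tool, never from a script. Its arguments are lists of equal length, an entry for each row: "xyz": the shift along the tool's x, y, z each as a share of 0.1 m, from -1 to 1, a list of three; "rotation": the turn, a rotation vector about the tool's x, y, z each as a share of 45 degrees, from -1 to 1, a list of three. In form: {"xyz": [[x, y, z], ...], "rotation": [[wx, wy, wz], ...]}. A call has 1 to 20 rows; each row is the pose to reach, as a shift and turn from the pose commanded when the call began, along the tool's axes at that moment; what a row does not reach only later rows make up. A row lasts 1/12 s, in which the tool goes at most 41.7 mm and 7.16 degrees, less where a joint would pass 70% of its speed; a pose out of reach is approached as far as the arm can. A call with a number of a shift or a turn outside -1 to 1 is refused whole. A call with a gripper value outside its range is refused whole. "grip" is the closure, from -1 (fully open) to 1 (shut), set as the call begins (left out, the last holds). The fingers move at their own pace and stop on an object; "force" is the grip in N (left out, the last holds). Time passes only in rows, so rows that repeat a pose let the fingers close. It gives the time, the measured TCP pose, the force, the opening and the grip force at its end, in the units of the state.
- status.get_obs(): the state, without advancing time (a new reading comes with each control period).
- vision.grab_frame(name): name is "scene" or "side" or "wrist"; returns the picture (420x560x3 uint8, red, green, blue); there is no depth.
- vision.calibration(name): a dict with "camera_matrix" (3x3 intrinsics, pixels), "R" (3x3) and "t" (3): a world point X has camera coordinates R X + t; the wrist camera has in their place "T_tool_cam" (4x4, takes a point from camera to tool coordinates, whose origin is the TCP and whose axes are the flange's). Camera axes: x right, y down, z forward; pixel columns grow to the right and rows downward; lengths in m; the calibration is good to about 2 mm. The wrist camera is an equidistant fisheye: a pixel r from the principal point sees the ray r / f radians off the axis. A picture is of the moment at which its call begins: read the wrist's pose just before it. calibration takes no time and is no camera call.
- job_done(): hands the job in; it is judged then, once.
Trained networks look in the newest picture that a camera, given by its name, has taken for a name from the list of things; names that differ only in an ending like _2 or _b are one class to them, and where a whole thing is asked for, a point or a joint stands for the part that bears it (a point fixed in the world has none). Each returns a list of dicts, best first, with "conf" (0 to 1); they miss things now and then, are a little off and sometimes report something else, mostly with a low value. They report only what shows in the picture. A call takes as long as a camera call. They do not tell look-alikes from the thing itself.
- cut_out(camera, label): "region" (420x560 bool, what is visible of it) and "uv" ([column, row] in pixels, amid what is visible of it).
- spot_point(camera, label): "uv" ([column, row] in pixels: a listed point, or the origin of a listed thing).
The state is a dict: "t": time; "joint_pos": joint angles; "joint_velocities": joint speeds; "tau": joint torques, N m; "eef_pos": TCP position; "tcp_rot": TCP orientation; "force": force on the tool from outside, world axes, zero at the start; "ft_torque": the same for the moment, N m; "width": finger opening in m; "finger_force": force on a finger pad.
Only numpy, scipy, OpenCV 4.12 (cv2) and the standard library are available. Lean on these libraries where they do the work, as an engineer would, in place of code of your own. Each camera call takes 0.05 s, during which the arm holds its last target. There are 200 camera calls.

### The job

Lower the small olive-grey sample puck gently (do not drop it) into the round pocket of the square aluminium carrier until it sits flat on the pocket floor, and let go of it, while the carrier is still standing out on the steel stop plate. Then, with the fingers on the carrier itself, slide it fully into the corner so that it lies square and flat on the plate against both blue fences at once, and finish while still holding it there, pressing firmly against both fences; do not let go. Leave the bigger black puck, the cup and the tape roll where they are.

Things in the scene. Friction and masses are not known exactly. Their poses are not given: they have to be found in the camera images.
- puck_center (a point): centre (half-way up) of the sample puck to be loaded: an upright olive-grey cast cylinder, 43 mm diameter, 34 mm high, 0.08 to 0.17 kg, standing on the bench. Its z axis is the cylinder's axis. The bigger black puck is not wanted and does not fit.
- carrier: loose square aluminium block, 64 x 64 mm, 36 mm high, 0.25 to 0.5 kg, all sides alike; round pocket in its top, 47 mm wide, 10 mm deep, 2 mm chamfer. Origin: centre of its underside; x, y parallel to its sides, z up. It stands on the stop plate, out of the corner, turned up to 0.35 rad. The seated puck stands 24 mm proud: gripped lower than 10 mm above its underside, it cannot be let down fully.
- carrier_center (a point): centre of the carrier block, half-way up (18 mm over its underside)
- pocket_floor (a point): centre of the floor of the carrier's pocket, 26 mm above the carrier's underside and 10 mm below its top
- stop_plate: a steel plate 200 x 200 mm, 10 mm thick, fixed to the bench. The origin is the centre of its underside; x points towards the far fence, y towards the left fence, z up. It may be turned up to 0.25 rad either way.
- stop_corner (a point): the corner on the plate's upper face where the inner faces of both fences meet, 70 mm from the plate's centre along its x and along its y; its axes are parallel to the plate's. With the carrier home, the carrier's centre is at (-32, -32, +18) mm in this frame.
- far_fence: rigid blue bar along the plate's y, 150 mm long, 16 mm wide, standing 14 mm above the plate's upper face (24 mm above the bench), so that the upper 22 mm of the carrier stays free above it. The origin is the centre of its underside; its inner face is 8 mm from it towards -x.
- left_fence: rigid blue bar along the plate's x, same section and length; its inner face is 8 mm from its origin towards -y. A carrier pressed on one fence drags along it with a little friction (coefficient about 0.2), as it does on the plate.
- black_puck: black cast puck with white specks, 50 mm diameter, 36 mm high, origin at the centre of its underside: a bystander, too big for the pocket. It and the olive-grey puck may stand in each other's places.
- cup: white mixing cup, 77 mm wide, 88 mm high, origin at the centre of its underside: a bystander
- tape: tan roll of tape lying flat, 90 mm diameter, 48 mm high, origin at the centre of its underside: a bystander
Mind the look-alikes: they are no part of the job. Leave any orange look-alike of the carrier alone.

How it is judged:
On the way:
1. the puck sits flat in the pocket, let go of, with the carrier still at least 15 mm out of the corner (horizontal distance between puck_center and pocket_floor below 0.004 m and z of puck_center in the frame of carrier between 0.041 and 0.0455 m and angle between the z axis of puck_center and the z axis of carrier, either way round below 0.08 rad and contact force between each of the arm, the fingers and test_puck below 0.3 N and z of carrier_center in the frame of stop_corner below 0.0205 m and (x of carrier_center in the frame of stop_corner below -0.047 m or y of carrier_center in the frame of stop_corner below -0.047 m)), for 0.2 s.
At the end, for the whole second after the job is handed in: All through the last second: puck in the pocket (4 mm), on its floor (2 mm), flat (0.08 rad); carrier at rest, flat on the plate, centre within 2.5 mm of home, square within 0.035 rad, pressing on each fence with over 1.5 N, and the robot on the carrier with over 1.5 N (horizontal distance between puck_center and pocket_floor below 0.004 m and z of puck_center in the frame of carrier between 0.041 and 0.0455 m and angle between the z axis of puck_center and the z axis of carrier, either way round below 0.08 rad and x of carrier_center in the frame of stop_corner between -0.0345 and -0.0295 m and y of carrier_center in the frame of stop_corner between -0.0345 and -0.0295 m and z of carrier_center in the frame of stop_corner between 0.0155 and 0.0205 m and (angle between the x axis of carrier and the x axis of stop_plate, either way round below 0.035 rad or angle between the x axis of carrier and the y axis of stop_plate, either way round below 0.035 rad) and contact force between carrier and far_fence above 1.5 N and contact force between carrier and left_fence above 1.5 N and contact force between any of the fingers, the arm and carrier above 1.5 N and linear speed of carrier below 0.01 m/s); the arm keeps its last pose, push and grip.
It fails at once if the black puck is moved more than 20 mm (distance of black_puck from where it was at the start of the episode above 0.02 m).
It fails at once if the mixing cup is moved more than 20 mm (distance of cup from where it was at the start of the episode above 0.02 m).
It fails at once if the tape roll is moved more than 20 mm (distance of tape from where it was at the start of the episode above 0.02 m).
It fails at once if the puck is dropped (falls free faster than 0.6 m/s) (contact force between the fingers and test_puck below 0.1 N and linear speed of test_puck above 0.6 m/s).
It also fails if it takes over 69 s, if anything falls off the work surface, if the arm or the gripper's body presses on something with over 40 N, if the wrist force passes 120 N, or if a joint passes its speed limit or range.

## Working session

There is one attempt and no reset: what is moved stays moved. The work goes in short steps, Python scripts to look and compute and a tool call to move; the robot and the scene stay as the last step left them, time stands still between calls to the robot, and variables do not carry over. Pictures are saved under pics/ and viewed, at most 10 in all, crops included, and the job is handed in when it is done.

Besides the shell and the picture viewer there is one more tool, called after ">>>" as name(argument=value, ...) on one line, values as JSON. drive_tool: Moves the arm, as the interface text tells. Its arguments: {"type":"object","properties":{"xyz":{"type":"array","items":{"type":"array","items":{"type":"number","minimum":-1,"maximum":1}}},"rotation":{"type":"array","items":{"type":"array","items":{"type":"number","minimum":-1,"maximum":1}}},"grip":{"type":"number"},"force":{"type":"number"}},"required":["xyz","rotation"]}

```bash
mkdir -p pics
cat > h.py <<'E'
import numpy as np, cv2
from scipy.spatial.transform import Rotation as Rn
from plant import status, vision, job_done, cut_out, spot_point
def ray(cam,uv,obs=None):
    c=vision.calibration(cam);K=np.array(c["camera_matrix"]);x=(uv[0]-K[0,2])/K[0,0];y=(uv[1]-K[1,2])/K[1,1]
    if cam=="wrist":
        T=np.array(c["T_tool_cam"]);r=np.hypot(x,y);d=np.array([x/r*np.sin(r),y/r*np.sin(r),np.cos(r)]) if r>0 else np.array([0,0,1.])
        R=Rn.from_quat(obs["tcp_rot"]).as_matrix();return R@T[:3,3]+np.array(obs["eef_pos"]),R@T[:3,:3]@d
    R=np.array(c["R"]);t=np.array(c["t"]);return -R.T@t,R.T@np.array([x,y,1.])
def hit(cam,uv,z,obs=None):
    o,d=ray(cam,uv,obs);return o+d*(z-o[2])/d[2]
def proj(cam,X,obs=None):
    c=vision.calibration(cam);K=np.array(c["camera_matrix"])
    if cam=="wrist":
        T=np.array(c["T_tool_cam"]);R=Rn.from_quat(obs["tcp_rot"]).as_matrix()
        p=T[:3,:3].T@(R.T@(np.array(X)-obs["eef_pos"])-T[:3,3]);r=np.hypot(p[0],p[1]);a=np.arctan2(r,p[2]);p=p[:2]/r*a
    else:
        p=np.array(c["R"])@X+np.array(c["t"]);p=p[:2]/p[2]
    return [K[0,0]*p[0]+K[0,2],K[1,1]*p[1]+K[1,2]]
def save(cam,name):
    im=vision.grab_frame(cam);cv2.imwrite("pics/"+name,im[:,:,::-1]);return im
E
python3 - <<'E'
from h import *
o=status.get_obs();print(o["t"],o["eef_pos"],o["tcp_rot"],o["width"])
print(vision.calibration("wrist"))
ims=[save(c,c+"0.png") for c in ("scene","side")]
cv2.imwrite("pics/both.png",cv2.resize(np.hstack(ims)[:,:,::-1],(800,300),interpolation=cv2.INTER_AREA))
for c in ("scene","side"):
  for l,z in (("puck_center",.017),("black_puck",0),("carrier_center",.028),("pocket_floor",.036),("stop_corner",.01),("stop_plate",0),("far_fence",0),("left_fence",0),("cup",0),("tape",0)):
    for r in spot_point(c,l)[:3]: print(c,l,round(r["conf"],2),np.round(r["uv"]),np.round(hit(c,r["uv"],z),4))
print(status.get_obs()["t"])
E
```

```text
0.0 [ 0.20786687 -0.61523818  0.23784776] [ 9.86748098e-01  1.62257368e-01 -1.95212854e-04 -8.36090205e-04] 0.08824926216307141
{'camera_matrix': array([[325.1922621 ,   0.        , 283.87914914],
       [  0.        , 325.1922621 , 208.01121974],
       [  0.        ,   0.        ,   1.        ]]), 'T_tool_cam': array([[ 1.11662763e-03, -9.63965361e-01, -2.66025440e-01,
         6.67740214e-02],
       [ 9.99999372e-01,  1.10148606e-03,  2.06117569e-04,
         1.12252580e-03],
       [ 9.43331179e-05, -2.66025504e-01,  9.63965986e-01,
        -1.45708083e-01],
       [ 0.00000000e+00,  0.00000000e+00,  0.00000000e+00,
         1.00000000e+00]])}
scene puck_center 0.56 [274. 204.] [ 0.5827 -0.0524  0.017 ]
scene puck_center 0.5 [141. 255.] [0.5315 0.3795 0.017 ]
scene black_puck 0.6 [204. 250.] [0.4964 0.2144 0.    ]
scene black_puck 0.25 [353. 208.] [ 0.4737 -0.2779  0.    ]
scene carrier_center 0.7 [274. 210.] [ 0.5432 -0.0328  0.028 ]
scene pocket_floor 0.76 [270. 203.] [ 0.5689 -0.032   0.036 ]
scene stop_corner 0.68 [234. 207.] [0.6376 0.0611 0.01  ]
scene stop_plate 0.95 [265
[... 589 characters left out ...]
0.028 ]
side carrier_center 0.92 [347. 188.] [ 0.3071 -0.3177  0.028 ]
side pocket_floor 0.9 [348. 183.] [ 0.3048 -0.3399  0.036 ]
side pocket_floor 0.72 [262. 226.] [ 0.547  -0.0191  0.036 ]
side stop_corner 0.84 [227. 247.] [0.6298 0.0687 0.01  ]
side stop_corner 0.47 [263. 228.] [ 0.5497 -0.0492  0.01  ]
side stop_plate 0.95 [254. 233.] [ 0.5751 -0.0345  0.    ]
side far_fence 0.43 [226. 234.] [ 0.6546 -0.0182  0.    ]
side far_fence 0.34 [265. 233.] [ 0.5411 -0.0369  0.    ]
side left_fence 0.71 [260. 249.] [0.541  0.0511 0.    ]
side cup 0.87 [299. 198.] [ 0.4671 -0.2753  0.    ]
side tape 0.8 [306. 181.] [ 0.4569 -0.4158  0.    ]
side tape 0.36 [262. 230.] [ 0.5526 -0.0557  0.    ]
1.1
```

View pics/scene0.png

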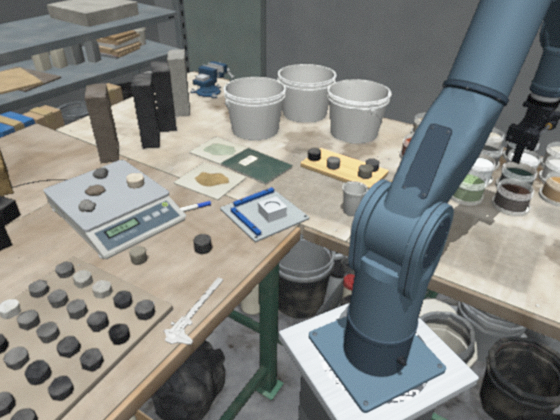

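View pics/side0.png

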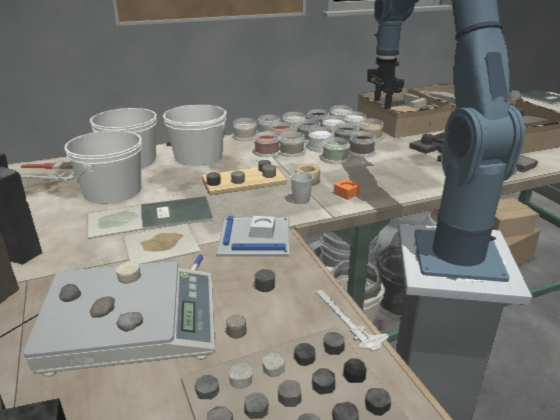

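The olive puck is at scene (140,256) / side (237,325), about world (0.531, 0.381). The black puck is at scene (204,243), and the carrier on the plate at scene (271,208). The orange look-alike is at side (347,188). I'll go above the plate for a close look first.

>>> drive_tool(xyz=[[1,-0.9,0.05],[1,-0.9,0.05],[1,-0.9,0.05],[1,-0.9,0.05]], rotation=[[0,0,0],[0,0,0],[0,0,0],[0,0,0]], grip=-1)

```text
t: 1.43
eef_pos: [0.2785, -0.4923, 0.2334]
tcp_rot: [0.986, 0.166, 0.001, -0.002]
force: [0.6, 0.2, -0.5]
width: 0.0879
finger_force: 0.0
```

>>> drive_tool(xyz=[[1,-0.9,0],[1,-0.9,0],[1,-0.9,0],[1,-0.9,0]], rotation=[[0,0,0],[0,0,0],[0,0,0],[0,0,0]])

```text
t: 1.77
eef_pos: [0.3438, -0.3751, 0.2339]
tcp_rot: [0.986, 0.166, 0.001, -0.001]
force: [0.7, 0.8, -0.1]
width: 0.0885
finger_force: 0.0
```

>>> drive_tool(xyz=[[1,-0.9,0],[1,-0.9,0],[1,-0.9,0],[1,-0.9,0]], rotation=[[0,0,0],[0,0,0],[0,0,0],[0,0,0]])

```text
t: 2.1
eef_pos: [0.4093, -0.258, 0.2341]
tcp_rot: [0.986, 0.166, 0.001, -0.001]
force: [-0.5, 0.9, -0.4]
width: 0.088
finger_force: 0.0
```

>>> drive_tool(xyz=[[1,-0.9,0],[1,-0.9,0],[1,-0.9,0],[1,-0.9,0]], rotation=[[0,0,0],[0,0,0],[0,0,0],[0,0,0]])

```text
t: 2.43
eef_pos: [0.475, -0.1405, 0.2342]
tcp_rot: [0.986, 0.166, 0.002, -0.001]
force: [1.2, 0.6, 0.1]
width: 0.088
finger_force: 0.0
```

>>> drive_tool(xyz=[[1,-0.9,0],[1,-0.9,0],[1,-0.9,0],[1,-0.9,0],[1,-0.9,0],[1,-0.9,0]], rotation=[[0,0,0],[0,0,0],[0,0,0],[0,0,0],[0,0,0],[0,0,0]])

```text
t: 2.93
eef_pos: [0.5376, -0.0302, 0.2335]
tcp_rot: [0.987, 0.162, -0.0, 0.0]
force: [-0.1, -1.0, 0.1]
width: 0.088
finger_force: 0.0
```

```bash
cat > look.py <<'E'
from h import *
import sys
o=status.get_obs();save("wrist",sys.argv[1]);R=Rn.from_quat(o["tcp_rot"]).as_matrix()
print(o["t"],np.round(o["eef_pos"],4),"yaw",np.degrees(np.arctan2(R[1,0],R[0,0])),"tilt",np.round(R[:,2],3))
Z=dict(puck_center=.017,black_puck=0,carrier_center=.028,pocket_floor=.036,stop_corner=.01,far_fence=0,left_fence=0,stop_plate=0)
for l in sys.argv[2:]:
    for r in spot_point("wrist",l)[:3]: print(l,round(r["conf"],2),np.round(r["uv"]),np.round(hit("wrist",r["uv"],Z[l],o),4))
E
python3 look.py w1.png carrier_center pocket_floor stop_corner far_fence left_fence stop_plate
```

```text
2.9333 [ 0.5376 -0.0302  0.2335] yaw 18.70311015313004 tilt [-0.001 -0.001 -1.   ]
carrier_center 0.81 [289. 170.] [ 0.5513 -0.0329  0.028 ]
pocket_floor 0.88 [289. 171.] [ 0.5518 -0.0329  0.036 ]
pocket_floor 0.47 [208. 150.] [0.5466 0.057  0.036 ]
stop_corner 0.94 [227.  76.] [0.6306 0.0672 0.01  ]
far_fence 0.49 [426. 283.] [ 0.4623 -0.2692  0.    ]
stop_plate 0.92 [278. 146.] [ 0.5711 -0.0134  0.    ]
```

View pics/w1.png

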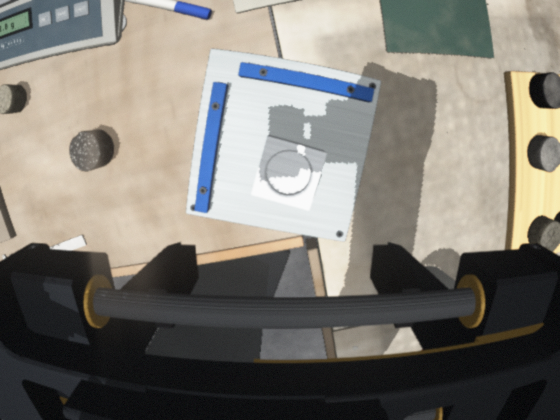

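>>> drive_tool(xyz=[[0.3,-1,0],[0.3,-1,0],[0.3,-1,0],[0.3,-1,0]], rotation=[[0,0,0],[0,0,0],[0,0,0],[0,0,0]])

```text
t: 3.62
eef_pos: [0.5334, 0.0811, 0.2341]
tcp_rot: [0.986, 0.166, 0.0, -0.002]
force: [-0.2, -0.1, 0.5]
width: 0.088
finger_force: 0.0
```

>>> drive_tool(xyz=[[0.3,-1,0],[0.3,-1,0],[0.3,-1,0],[0.3,-1,0]], rotation=[[0,0,0],[0,0,0],[0,0,0],[0,0,0]])

```text
t: 3.95
eef_pos: [0.5295, 0.1848, 0.234]
tcp_rot: [0.986, 0.166, 0.0, -0.002]
force: [0.3, -0.4, 0.2]
width: 0.088
finger_force: 0.0
```

>>> drive_tool(xyz=[[0.3,-1,0],[0.3,-1,0],[0.3,-1,0],[0.3,-1,0]], rotation=[[0,0,0],[0,0,0],[0,0,0],[0,0,0]])

```text
t: 4.28
eef_pos: [0.5257, 0.2885, 0.2338]
tcp_rot: [0.986, 0.165, 0.0, -0.002]
force: [-1.1, -0.3, 0.6]
width: 0.0884
finger_force: 0.0
```

>>> drive_tool(xyz=[[0.3,-0.9,0.3],[0.3,-0.9,0.6],[0.3,-0.9,0.8],[0.3,-0.9,0.8],[0.3,-0.9,0.8],[0.3,-0.9,0.8]], rotation=[[0,0,0],[0,0,0],[0,0,0],[0,0,0],[0,0,0],[0,0,0]])

```text
t: 4.78
eef_pos: [0.528, 0.3761, 0.1541]
tcp_rot: [0.987, 0.161, 0.0, 0.001]
force: [0.6, 0.6, 0.3]
width: 0.0884
finger_force: 0.0
```

```bash
python3 look.py w2.png puck_center black_puck
python3 - <<'E'
from h import *
o=dict(eef_pos=np.array([.5376,-.0302,.2335]),tcp_rot=[.987,.162,0,0])
im=cv2.imread("pics/w1.png")
for n,z,c in (("carrier",.046,[(268,136),(326,152),(311,208),(251,195)]),("plate",.01,[(212,48),(380,82),(345,240),(188,212)]),("farf",.024,[(243,63),(372,87)]),("leftf",.024,[(218,84),(199,210)])):
    P=np.array([hit("wrist",u,z,o)[:2] for u in c]);d=np.roll(P,-1,0)-P
    print(n,P.round(4).tolist(),np.linalg.norm(d,axis=1).round(4),np.degrees(np.arctan2(d[:,1],d[:,0])).round(1),P.mean(0).round(4))
cv2.imwrite("pics/crop.png",cv2.resize(im[40:250,180:390],None,fx=2.8,fy=2.8,interpolation=cv2.INTER_CUBIC))
E
```

```text
4.7833 [0.528  0.3761 0.1541] yaw 18.543832459766204 tilt [ 0.001 -0.002 -1.   ]
puck_center 0.7 [276. 182.] [0.5382 0.3855 0.017 ]
black_puck 0.56 [418. 265.] [0.4986 0.2117 0.    ]
carrier [[0.581, 0.0003], [0.5847, -0.0613], [0.5234, -0.0667], [0.5165, -0.0019]] [0.0617 0.0616 0.0652 0.0645] [ -86.5 -174.9   96.1    2. ] [ 0.5514 -0.0324]
plate [[0.6571, 0.0952], [0.6822, -0.0989], [0.4902, -0.1268], [0.4625, 0.0664]] [0.1958 0.194  0.1952 0.1968] [ -82.7 -171.7   98.1    8.4] [ 0.573 -0.016]
farf [[0.6479, 0.0525], [0.6701, -0.0888]] [0.143 0.143] [-81.1  98.9] [ 0.659  -0.0182]
leftf [[0.6179, 0.0714], [0.4745, 0.0513]] [0.1448 0.1448] [-172.    8.] [0.5462 0.0613]
```

View pics/w2.png

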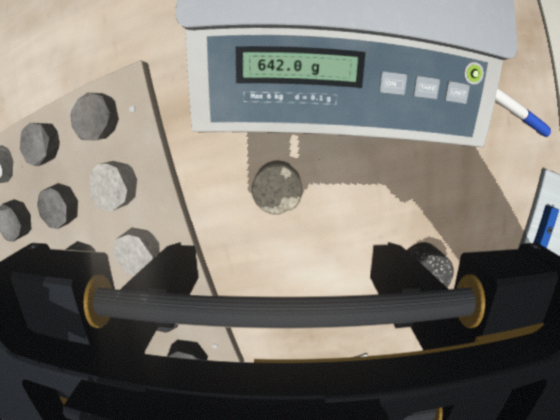

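View pics/crop.png

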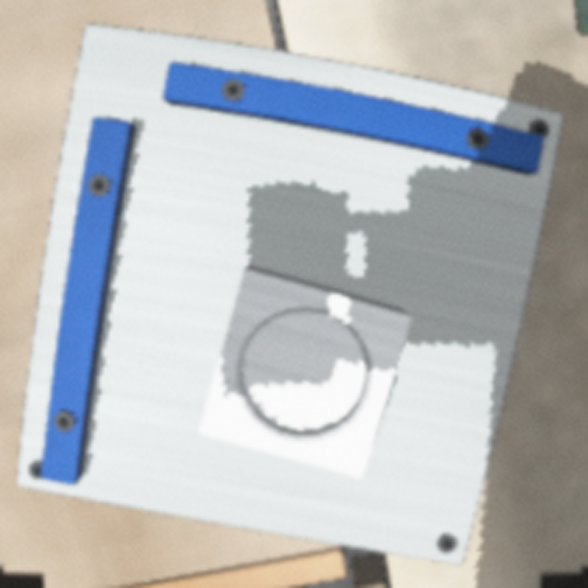

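w2 shows the olive puck at (276,188) with the scale edge about 30 px above it. The black puck is at (435,265). I'll fit the puck silhouette for an exact centre.

```bash
cat >> h.py <<'E'
def fitcyl(mask,o,r,z0,z1,g):
    a=np.linspace(0,2*np.pi,60);m=np.argwhere(mask)[:,::-1].mean(0);x=np.array(g,float)
    for _ in range(6):
        def cen(x):
            p=np.array([proj("wrist",[x[0]+r*np.cos(t),x[1]+r*np.sin(t),z],o) for t in a for z in (z0,z1)],np.float32)
            h=cv2.convexHull(p);M=cv2.moments(h);return np.array([M["m10"],M["m01"]])/M["m00"],M["m00"]
        c,A=cen(x);J=np.array([(cen(x+d)[0]-c)/1e-3 for d in np.eye(2)*1e-3]).T;x=x+np.linalg.solve(J,m-c)
    return x,A,mask.sum()
def totool(o,d): return Rn.from_quat(o["tcp_rot"]).as_matrix().T@np.array(d)
E
python3 - <<'E'
from h import *
o=status.get_obs();save("wrist","w3.png")
for r in cut_out("wrist","puck_center")[:2]:
    print(r["conf"],r["uv"]);x,A,n=fitcyl(r["region"],o,.0215,0,.034,[.535,.383]);print(x,A,n,totool(o,[*(x-o["eef_pos"][:2]),.013-o["eef_pos"][2]]))
o1=dict(eef_pos=np.array([.5376,-.0302,.2335]),tcp_rot=[.987,.162,0,0])
P=np.array([hit("wrist",u,.046,o1)[:2] for u in [(268.6,135.4),(327.1,151.8),(309.3,210.4),(251.4,195)]])
d=np.roll(P,-1,0)-P;print(np.linalg.norm(d,axis=1),np.degrees(np.arctan2(d[:,1],d[:,0])),P.mean(0))
E
```

```text
0.72 [276.1, 190.2]
[0.53487659 0.38348154] 2177.8799765045987 2130 [ 0.00761145 -0.00429962  0.14273788]
[0.06233125 0.06508477 0.06368996 0.06518125] [ -86.74371893 -176.79411693   93.32925871    2.01157095] [ 0.55100174 -0.03265622]
```

>>> drive_tool(xyz=[[0.076,-0.043,0.3],[0.076,-0.043,0.6],[0.076,-0.043,0.9],[0.076,-0.043,1],[0.076,-0.043,1]], rotation=[[0,0,0],[0,0,0],[0,0,0],[0,0,0],[0,0,0]])

```text
t: 5.45
eef_pos: [0.5311, 0.3833, 0.0516]
tcp_rot: [0.987, 0.162, -0.002, 0.001]
force: [-0.5, 0.2, -1.1]
width: 0.088
finger_force: 0.0
```

>>> drive_tool(xyz=[[0,0,0.15],[0,0,0.3],[0,0,0.425],[0,0,0.425],[0,0,0.425],[0,0,0.425]], rotation=[[0,0,0],[0,0,0],[0,0,0],[0,0,0],[0,0,0],[0,0,0]])

```text
t: 5.95
eef_pos: [0.5326, 0.3853, 0.0116]
tcp_rot: [0.987, 0.162, 0.0, -0.0]
force: [0.4, 0.2, -0.3]
width: 0.0883
finger_force: 0.0
```

>>> drive_tool(xyz=[[0,0,0],[0,0,0],[0,0,0],[0,0,0],[0,0,0],[0,0,0],[0,0,0],[0,0,0]], rotation=[[0,0,0],[0,0,0],[0,0,0],[0,0,0],[0,0,0],[0,0,0],[0,0,0],[0,0,0]], grip=1, force=25)

```text
t: 6.62
eef_pos: [0.5324, 0.3849, 0.0112]
tcp_rot: [0.987, 0.162, -0.0, 0.0]
force: [-0.2, -1.0, 1.3]
width: 0.042
finger_force: 25.0
```

>>> drive_tool(xyz=[[0,0,-0.3],[0,0,-0.6],[0,0,-0.9],[0,0,-1],[0,0,-1]], rotation=[[0,0,0],[0,0,0],[0,0,0],[0,0,0],[0,0,0]])

```text
t: 7.03
eef_pos: [0.5339, 0.3863, 0.1141]
tcp_rot: [0.987, 0.162, 0.002, -0.001]
force: [0.4, -0.7, -1.2]
width: 0.0418
finger_force: 25.0
```

>>> drive_tool(xyz=[[-0.13,0.32,-0.1],[-0.27,0.64,-0.2],[-0.41,0.96,-0.4],[-0.41,0.96,-0.4]], rotation=[[0,0,0],[0,0,0],[0,0,0],[0,0,0]])

```text
t: 7.37
eef_pos: [0.5256, 0.272, 0.1512]
tcp_rot: [0.987, 0.158, -0.001, 0.003]
force: [0.7, 0.6, -1.1]
width: 0.0418
finger_force: 25.0
```

>>> drive_tool(xyz=[[-0.13,0.32,0],[-0.27,0.64,0],[-0.41,0.96,0]], rotation=[[0,0,0],[0,0,0],[0,0,0]])

```text
t: 7.62
eef_pos: [0.5147, 0.1753, 0.1494]
tcp_rot: [0.987, 0.163, -0.001, 0.0]
force: [0.2, 0.2, -1.7]
width: 0.0419
finger_force: 25.0
```

>>> drive_tool(xyz=[[-0.13,0.32,0],[-0.27,0.64,0],[-0.41,0.96,0]], rotation=[[0,0,0],[0,0,0],[0,0,0]])

```text
t: 7.87
eef_pos: [0.5065, 0.0708, 0.1495]
tcp_rot: [0.987, 0.162, -0.001, -0.0]
force: [0.7, -0.5, -1.6]
width: 0.042
finger_force: 25.0
```

>>> drive_tool(xyz=[[-0.13,0.32,0],[-0.27,0.64,0],[-0.41,0.96,0],[-0.41,0.96,0],[-0.41,0.96,0],[-0.41,0.96,0]], rotation=[[0,0,0.1],[0,0,0.22],[0,0,0.34],[0,0,0.34],[0,0,0.34],[0,0,0.34]])

```text
t: 8.37
eef_pos: [0.4992, -0.0306, 0.1501]
tcp_rot: [1.0, 0.03, -0.001, -0.0]
force: [0.2, 0.6, -1.1]
width: 0.042
finger_force: 25.0
```

```bash
python3 look.py w4.png carrier_center pocket_floor puck_center stop_corner stop_plate
python3 - <<'E'
from h import *
o=status.get_obs()
for r in cut_out("wrist","puck_center")[:2]: print(r["conf"],r["uv"],r["region"].sum())
R=Rn.from_quat(o["tcp_rot"]).as_matrix()
for dx in (-.003,0,.003):
  a=np.linspace(0,2*np.pi,80)
  p=np.array([proj("wrist",o["eef_pos"]+R@[dx+.0215*np.cos(t),.0215*np.sin(t),z],o) for t in a for z in (-.023,.011)],np.float32)
  print(dx,cv2.boundingRect(cv2.convexHull(p)))
E
```

```text
8.3667 [ 0.4992 -0.0306  0.1501] yaw 3.4294667760189816 tilt [-0.002  0.001 -1.   ]
carrier_center 0.84 [286. 139.] [ 0.5507 -0.0303  0.028 ]
carrier_center 0.42 [504. 350.] [ 0.3177 -0.3319  0.028 ]
pocket_floor 0.77 [288. 139.] [ 0.5517 -0.0317  0.036 ]
puck_center 0.72 [284. 260.] [ 0.4391 -0.0356  0.017 ]
stop_corner 0.92 [181.  48.] [0.6302 0.068  0.01  ]
stop_corner 0.33 [ 60. 181.] [0.5026 0.2061 0.01  ]
stop_corner 0.3 [267. 114.] [ 0.5708 -0.0132  0.01  ]
stop_plate 0.97 [270. 114.] [ 0.5712 -0.0153  0.    ]
0.88 [284.2, 258.8] 7203
-0.003 (230, 218, 101, 111)
0 (230, 212, 101, 112)
0.003 (229, 206, 102, 113)
```

View pics/w4.png

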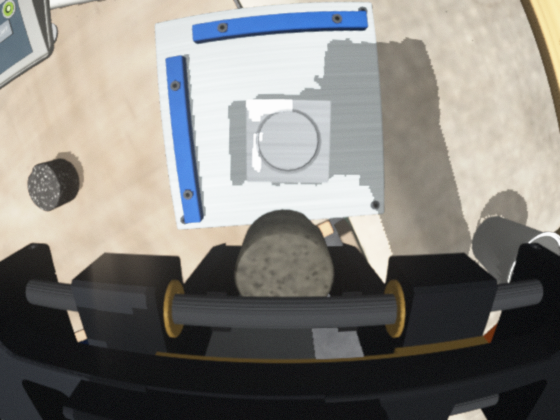

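w4 shows the pocket rim centred at about (289,140), columns 258–320 and rows 109–171. The held puck spans columns 235–333 with its top edge at row 210. The carrier is aligned with the image, so its yaw is about 3°.

Run:
```python
from h import *
o=status.get_obs();im=cv2.imread("pics/w4.png");g=cv2.cvtColor(im,cv2.COLOR_BGR2GRAY)
# rectify a top view at z=.046 (0.25 mm/px) around the carrier
c0=np.array([.551,-.032]);n=400;s=.00025
mx=np.zeros((n,n),np.float32);my=mx.copy()
for i in range(n):
  for j in range(n):
    mx[i,j],my[i,j]=proj("wrist",[c0[0]-(i-n/2)*s,c0[1]-(j-n/2)*s,.046],o)
t=cv2.remap(im,mx,my,cv2.INTER_CUBIC);gt=cv2.GaussianBlur(cv2.cvtColor(t,cv2.COLOR_BGR2GRAY),(7,7),1.5)
ci=cv2.HoughCircles(gt,cv2.HOUGH_GRADIENT,1.5,200,param1=60,param2=15,minRadius=84,maxRadius=106)
for x,y,r in (ci[0][:3] if ci is not None else []):
  print("rim",c0[0]-(y-n/2)*s,c0[1]-(x-n/2)*s,r*s); cv2.circle(t,(int(x),int(y)),int(r),(0,0,255),1)
cv2.imwrite("pics/top.png",t)
r=cut_out("wrist","puck_center")[0];reg=r["region"];ys,xs=np.where(reg);print("puck mask",xs.min(),xs.max(),ys.min(),ys.max())
R=Rn.from_quat(o["tcp_rot"]).as_matrix();a=np.linspace(0,2*np.pi,80)
for dx,dy in ((0,0),(.001,.0015),(.0015,.0015)):
  p=np.array([proj("wrist",o["eef_pos"]+R@[dx+.0215*np.cos(q),dy+.0215*np.sin(q),z],o) for q in a for z in (-.023,.011)],np.float32);print(dx,dy,cv2.boundingRect(cv2.convexHull(p)))
```

```text
Traceback (most recent call last):
  File "h.py", line 13, in proj
    c=vision.calibration(cam);K=np.array(c["camera_matrix"])
ValueError: time passes only in moves, steps and waits
```

```bash
sed -i 's/vision.calibration(cam)/cal(cam)/; s/^def ray/import functools\n@functools.lru_cache(None)\ndef cal(cam): return vision.calibration(cam)\ndef ray/' h.py
cat > top.py <<'E'
from h import *
import sys
o=status.get_obs();im=cv2.imread("pics/"+sys.argv[1])
c0=np.array([.551,-.032]);n=400;s=.00025
mx=np.zeros((n,n),np.float32);my=mx.copy()
for i in range(n):
  for j in range(n):
    mx[i,j],my[i,j]=proj("wrist",[c0[0]-(i-n/2)*s,c0[1]-(j-n/2)*s,.046],o)
t=cv2.remap(im,mx,my,cv2.INTER_CUBIC);gt=cv2.GaussianBlur(cv2.cvtColor(t,cv2.COLOR_BGR2GRAY),(7,7),1.5)
ci=cv2.HoughCircles(gt,cv2.HOUGH_GRADIENT,1.5,200,param1=60,param2=15,minRadius=84,maxRadius=106)
for x,y,r in (ci[0][:3] if ci is not None else []):
  print("rim",c0[0]-(y-n/2)*s,c0[1]-(x-n/2)*s,r*s); cv2.circle(t,(int(x),int(y)),int(r),(0,0,255),1)
cv2.imwrite("pics/top.png",t)
reg=cut_out("wrist","puck_center")[0]["region"];ys,xs=np.where(reg);print("puck mask",xs.min(),xs.max(),ys.min(),ys.max())
R=Rn.from_quat(o["tcp_rot"]).as_matrix();a=np.linspace(0,2*np.pi,80)
for dx,dy in ((0,0),(.001,.0015),(.002,.0015)):
  p=np.array([proj("wrist",o["eef_pos"]+R@[dx+.0215*np.cos(q),dy+.0215*np.sin(q),z],o) for q in a for z in (-.023,.011)],np.float32);print(dx,dy,cv2.boundingRect(cv2.convexHull(p)))
E
python3 top.py w4.png
```

```text
rim 0.552062500057742 -0.03168749997788109 0.022387503
puck mask 234 334 210 297
0 0 (230, 212, 101, 112)
0.001 0.0015 (233, 210, 102, 113)
0.002 0.0015 (233, 208, 102, 113)
```

View pics/top.png

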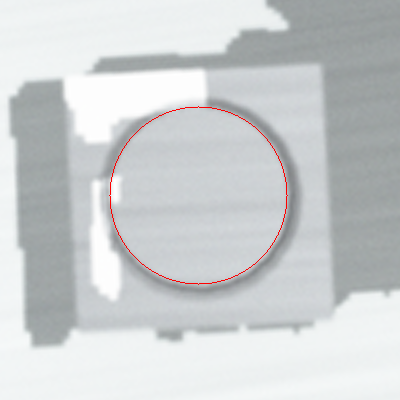

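The rectified view puts the carrier centre at top-view (200,197), i.e. world (0.5518, -0.0320), yaw 2.7°. That means a shift of 51 mm in tool x. I'll go to about 10 mm above the rim.

>>> drive_tool(xyz=[[0.25,0.015,0.1],[0.51,0.03,0.3],[0.51,0.03,0.6],[0.51,0.03,0.8],[0.51,0.03,0.84],[0.51,0.03,0.84],[0.51,0.03,0.84]], rotation=[[0,0,0],[0,0,0],[0,0,0],[0,0,0],[0,0,0],[0,0,0],[0,0,0]])

```text
t: 9.35
eef_pos: [0.5514, -0.0312, 0.068]
tcp_rot: [1.0, 0.029, 0.0, -0.0]
force: [0.7, -0.1, -0.2]
width: 0.042
finger_force: 25.0
```

Run:
```python
from h import *
o=status.get_obs();print(o["t"],o["eef_pos"],o["force"])
w=save("wrist","w5.png");s=save("side","s5.png");c=save("scene","c5.png")
a=cv2.resize(w[100:310,180:390],(400,400));b=cv2.resize(s[185:255,225:295],(400,400),interpolation=cv2.INTER_CUBIC)
cv2.imwrite("pics/m5.png",np.hstack([a,b])[:,:,::-1])
print("puck px pred",[np.round(proj(k,o["eef_pos"]+np.array([.001,0,z]),o),1) for k in ("side","scene") for z in (-.011,.006,.023)])
for k in ("side","scene"):
  for l in ("puck_center","pocket_floor","carrier_center"): print(k,l,[(round(r["conf"],2),np.round(r["uv"],1)) for r in spot_point(k,l)[:2]])
```

```text
9.35 [ 0.55139512 -0.0311703   0.06796054] [ 0.74266379 -0.07549971 -0.24633036]
puck px pred [array([260.6, 217.2]), array([260.4, 212. ]), array([260.3, 206.9]), array([272.6, 200.5]), array([272.6, 195.8]), array([272.7, 191.1])]
side puck_center [(0.48, array([261.6, 211.6]))]
side pocket_floor [(0.79, array([262.4, 226.8])), (0.79, array([348. , 185.6]))]
side carrier_center [(0.56, array([260.8, 232.5]))]
scene puck_center [(0.54, array([271.6, 194.6]))]
scene pocket_floor [(0.7, array([274.8, 204.4]))]
scene carrier_center [(0.88, array([273.1, 207.2])), (0.33, array([352.3, 211.6]))]
```

View pics/m5.png

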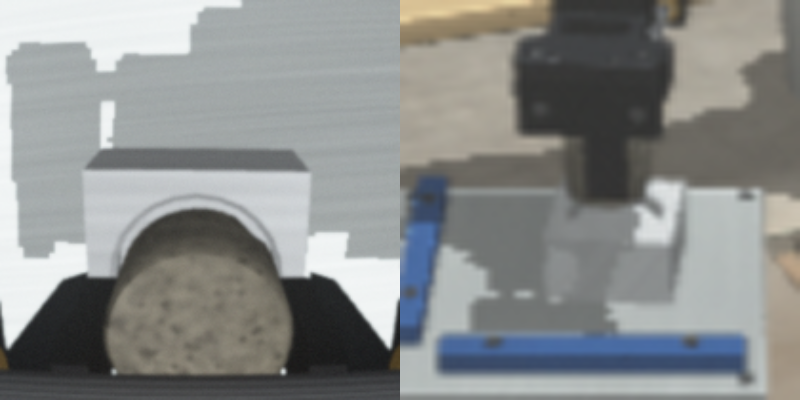

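The left half shows the puck just above the pocket, with the rim arc peak at crop (195,195), the puck bottom arc peak at (197,210) and the carrier's far top edge at row 170. I'll check the fore-aft offset from these.

Run:
```python
from h import *
o=status.get_obs();f=lambda c,r:(180+c/1.905,100+r/1.905)
print("rim ctr x",hit("wrist",f(196,195),.046,o)[:2]-[.0255,0],"edge ctr",hit("wrist",f(196,170),.046,o)[:2]-[.032,0],"puck ctr",hit("wrist",f(198,210),.0568,o)[:2]-[.0215,0], hit("wrist",f(198,208),.0568,o)[:2]-[.0215,0])
print(hit("wrist",f(82,170),.046,o)[:2],hit("wrist",f(309,170),.046,o)[:2],hit("wrist",f(88,277),.046,o)[:2])
```

```text
rim ctr x [ 0.54975618 -0.03095326] edge ctr [ 0.55037221 -0.03053242] puck ctr [ 0.55249837 -0.03158455] [ 0.55304269 -0.03155193]
[0.58058839 0.00126583] [ 0.58436556 -0.06199788] [ 0.5485753  -0.00072721]
```

>>> drive_tool(xyz=[[-0.015,-0.006,0],[-0.015,-0.006,0.04],[-0.015,-0.006,0.08],[-0.015,-0.006,0.11],[-0.015,-0.006,0.14],[-0.015,-0.006,0.14],[-0.015,-0.006,0.14]], rotation=[[0,0,0],[0,0,0],[0,0,0],[0,0,0],[0,0,0],[0,0,0],[0,0,0]])

```text
t: 10.38
eef_pos: [0.5492, -0.0308, 0.0528]
tcp_rot: [1.0, 0.029, -0.0, -0.0]
force: [0.4, 0.1, -1.9]
width: 0.0418
finger_force: 25.0
```

>>> drive_tool(xyz=[[0,0,0.02],[0,0,0.04],[0,0,0.06],[0,0,0.06],[0,0,0.06]], rotation=[[0,0,0],[0,0,0],[0,0,0],[0,0,0],[0,0,0]])

```text
t: 10.8
eef_pos: [0.5496, -0.0308, 0.0472]
tcp_rot: [1.0, 0.029, 0.0, 0.0]
force: [0.8, -0.9, -1.1]
width: 0.0417
finger_force: 25.0
```

>>> drive_tool(xyz=[[0,0,0.005],[0,0,0.01],[0,0,0.01],[0,0,0.01]], rotation=[[0,0,0],[0,0,0],[0,0,0],[0,0,0]])

```text
t: 11.13
eef_pos: [0.5498, -0.0308, 0.0472]
tcp_rot: [1.0, 0.029, 0.0, 0.0]
force: [-2.9, -0.2, 10.0]
width: 0.0421
finger_force: 25.0
```

Run:
```python
from h import *
o=status.get_obs();print(o["t"],o["eef_pos"],o["force"])
w=save("wrist","w6.png");cv2.imwrite("pics/m6.png",cv2.resize(w[100:310,180:390],(400,400))[:,:,::-1])
```

```text
11.1333 [ 0.54976516 -0.03076611  0.04715124] [-2.91798467 -0.20556623  9.97887017]
```

View pics/m6.png

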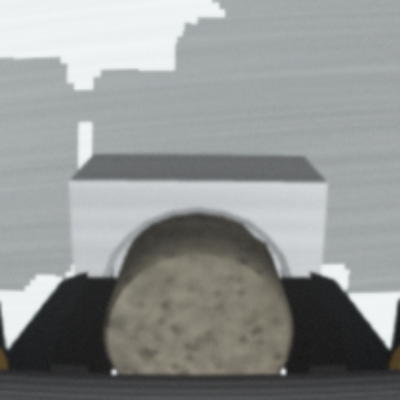

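Contact force of 10 N at the expected floor height, so the puck is seated. I'll release it.

>>> drive_tool(xyz=[[0,0,0],[0,0,0],[0,0,0],[0,0,-0.02],[0,0,-0.05],[0,0,-0.05],[0,0,-0.05],[0,0,-0.05],[0,0,-0.05]], rotation=[[0,0,0],[0,0,0],[0,0,0],[0,0,0],[0,0,0],[0,0,0],[0,0,0],[0,0,0],[0,0,0]], grip=-1)

```text
t: 11.93
eef_pos: [0.5493, -0.0308, 0.0511]
tcp_rot: [1.0, 0.029, -0.0, -0.0]
force: [-0.4, 0.7, 0.1]
width: 0.0884
finger_force: 0.0
```

Run:
```python
from h import *
o=status.get_obs();print(o["t"],o["eef_pos"],o["force"],o["width"])
w=save("wrist","w7.png");cv2.imwrite("pics/m7.png",cv2.resize(w[100:310,150:430],(800,600))[:,:,::-1])
for l,z in (("stop_corner",.01),("pocket_floor",.036),("puck_center",.053),("carrier_center",.028)):
  for r in spot_point("wrist",l)[:1]: print(l,r["conf"],r["uv"],hit("wrist",r["uv"],z,o))
```

```text
11.9333 [ 0.54932123 -0.03081456  0.05108066] [-0.43182243  0.6564021   0.11103892] 0.08841856999025416
stop_corner 0.95 [132.9, 90.9] [0.63306528 0.06449382 0.01      ]
puck_center 0.63 [285.9, 255.7] [ 0.55307222 -0.03309216  0.053     ]
```

View pics/m7.png

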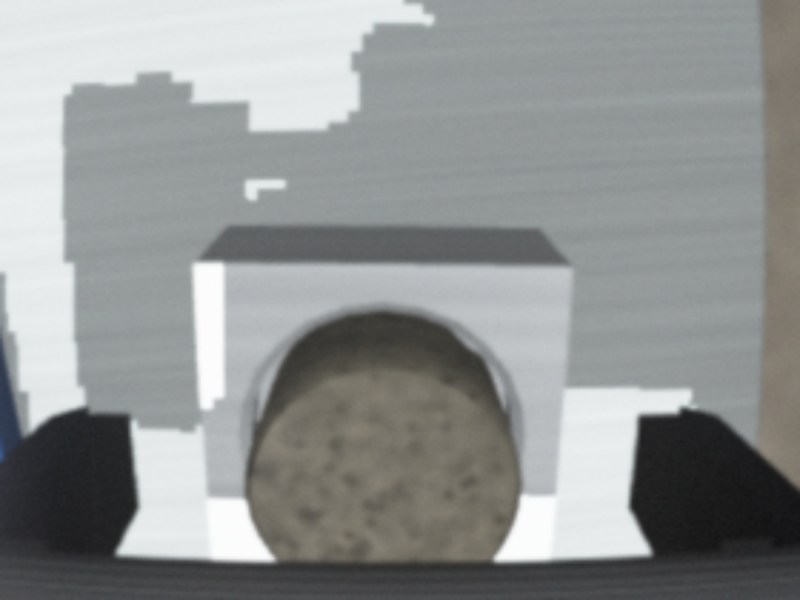

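The puck sits in the pocket and is free of the fingers, and the fingers straddle the carrier. I'll compute the fence pose from the saved w1/w4 images by blue segmentation.

Run:
```python
from h import *
for f,p,q in (("w1",[.5376,-.0302,.2335],18.703),("w4",[.4992,-.0306,.1501],3.429)):
    o=dict(eef_pos=np.array(p),tcp_rot=(Rn.from_euler("z",q,degrees=True)*Rn.from_euler("x",180,degrees=True)).as_quat())
    im=cv2.imread(f"pics/{f}.png");c0=np.array([.60,.0]);n=560;s=.0005
    I,J=np.mgrid[:n,:n]
    mx=np.zeros((n,n),np.float32);my=mx.copy()
    for i in range(n):
        for j in range(n): mx[i,j],my[i,j]=proj("wrist",[c0[0]-(i-n/2)*s,c0[1]-(j-n/2)*s,.024],o)
    h=cv2.cvtColor(cv2.remap(im,mx,my,cv2.INTER_LINEAR),cv2.COLOR_BGR2HSV)
    m=cv2.inRange(h,(100,120,60),(125,255,255));N,L,st,ce=cv2.connectedComponentsWithStats(m)
    for k in range(1,N):
        if st[k,4]<4000: continue
        pts=np.argwhere(L==k);w=np.c_[c0[0]-(pts[:,0]-n/2)*s,c0[1]-(pts[:,1]-n/2)*s].astype(np.float32)
        c,v,a=w.mean(0),*np.linalg.eigh(np.cov(w.T))[::-1];d=v if v.ndim==1 else v
        ev,V=np.linalg.eigh(np.cov(w.T));u=V[:,1];r=cv2.minAreaRect(w*1000)
        print(f,"ctr",c.round(4),"dir",np.degrees(np.arctan2(u[1],u[0])).round(2),"rect",np.round(r[0],1),np.round(r[1],1))
```

```text
w1 ctr [ 0.6515 -0.0195] dir 98.21 rect [651.4 -19. ] [ 16.  147.4]
w1 ctr [0.5472 0.0589] dir -171.88 rect [547.3  59. ] [147.3  16.2]
w4 ctr [ 0.6503 -0.0203] dir 98.08 rect [650.  -19.3] [ 17.9 148. ]
w4 ctr [0.5464 0.0587] dir -171.83 rect [546.6  58.8] [147.5  16.3]
```

>>> drive_tool(xyz=[[0,0,0.05],[0,0,0.1],[0,0,0.15],[0,0,0.21],[0,0,0.21],[0,0,0.21]], rotation=[[0,0,0],[0,0,0],[0,0,0],[0,0,0],[0,0,0],[0,0,0]])

```text
t: 12.68
eef_pos: [0.549, -0.0308, 0.0296]
tcp_rot: [1.0, 0.029, -0.001, -0.0]
force: [-0.1, 0.3, -0.3]
width: 0.0883
finger_force: 0.0
```

>>> drive_tool(xyz=[[0,0,0],[0,0,0],[0,0,0],[0,0,0],[0,0,0],[0,0,0]], rotation=[[0,0,0],[0,0,0],[0,0,0],[0,0,0],[0,0,0],[0,0,0]], grip=1, force=20)

```text
t: 13.18
eef_pos: [0.5496, -0.0308, 0.0304]
tcp_rot: [1.0, 0.029, 0.0, 0.0]
force: [0.0, 0.4, 1.4]
width: 0.0638
finger_force: 20.0
```

>>> drive_tool(xyz=[[0.04,-0.04,0],[0.1,-0.09,0],[0.17,-0.16,0],[0.24,-0.22,0],[0.31,-0.29,0],[0.38,-0.35,0],[0.45,-0.42,0],[0.51,-0.475,0],[0.51,-0.475,0],[0.51,-0.475,0],[0.51,-0.475,0]], rotation=[[0,0,-0.02],[0,0,-0.04],[0,0,-0.06],[0,0,-0.08],[0,0,-0.107],[0,0,-0.107],[0,0,-0.107],[0,0,-0.107],[0,0,-0.107],[0,0,-0.107],[0,0,-0.107]])

```text
t: 14.1
eef_pos: [0.5982, 0.0204, 0.0304]
tcp_rot: [0.997, 0.072, 0.001, -0.0]
force: [0.8, 1.6, 4.0]
width: 0.0639
finger_force: 20.0
```

>>> drive_tool(xyz=[[0.02,0,0],[0.04,0,0],[0.04,0,0],[0.04,0,0]], rotation=[[0,0,0],[0,0,0],[0,0,0],[0,0,0]])

```text
t: 14.43
eef_pos: [0.6011, 0.0198, 0.0304]
tcp_rot: [0.997, 0.071, -0.0, 0.0]
force: [-0.8, 1.0, 6.7]
width: 0.064
finger_force: 20.0
```

>>> drive_tool(xyz=[[0.01,0,0],[0.02,0,0],[0.03,0,0],[0.03,0,0],[0.03,0,0]], rotation=[[0,0,0],[0,0,0],[0,0,0],[0,0,0],[0,0,0]])

```text
t: 14.85
eef_pos: [0.6038, 0.0199, 0.0304]
tcp_rot: [0.997, 0.071, -0.001, 0.0]
force: [-1.5, 0.8, 7.2]
width: 0.0637
finger_force: 20.0
```

>>> drive_tool(xyz=[[0,-0.02,0],[0,-0.04,0],[0,-0.05,0],[0,-0.05,0],[0,-0.05,0]], rotation=[[0,0,0],[0,0,0],[0,0,0],[0,0,0],[0,0,0]])

```text
t: 15.27
eef_pos: [0.6037, 0.0244, 0.0304]
tcp_rot: [0.997, 0.071, -0.0, 0.0]
force: [0.4, -0.6, 6.0]
width: 0.0638
finger_force: 20.0
```

>>> drive_tool(xyz=[[0.01,0,0],[0.02,0,0],[0.02,0,0],[0.02,0,0]], rotation=[[0,0,0],[0,0,0],[0,0,0],[0,0,0]])

```text
t: 15.6
eef_pos: [0.604, 0.0244, 0.0304]
tcp_rot: [0.997, 0.071, -0.002, 0.001]
force: [-5.2, -1.8, 11.3]
width: 0.0639
finger_force: 20.0
```

>>> drive_tool(xyz=[[0,-0.01,0],[0,-0.02,0],[0,-0.03,0],[0,-0.03,0]], rotation=[[0,0,0],[0,0,0],[0,0,0],[0,0,0]])

```text
t: 15.93
eef_pos: [0.6038, 0.026, 0.0303]
tcp_rot: [0.998, 0.07, -0.002, 0.001]
force: [-3.7, -4.8, 10.4]
width: 0.0635
finger_force: 20.0
```

>>> drive_tool(xyz=[[0.01,-0.01,0],[0.015,-0.02,0],[0.015,-0.02,0],[0.015,-0.02,0],[0.015,-0.02,0]], rotation=[[0,0,0],[0,0,0],[0,0,0],[0,0,0],[0,0,0]])

```text
t: 16.35
eef_pos: [0.6039, 0.027, 0.0302]
tcp_rot: [0.998, 0.07, -0.003, 0.002]
force: [-6.8, -5.2, 13.9]
width: 0.0638
finger_force: 20.0
```

Run:
```python
from h import *
o=status.get_obs();R=Rn.from_quat(o["tcp_rot"]).as_matrix()
print(o["t"],o["eef_pos"],o["force"],R.T@o["force"],o["ft_torque"],o["width"],o["finger_force"],np.degrees(np.arctan2(R[1,0],R[0,0])),R[:,2])
save("wrist","w8.png")
o=status.get_obs();print(R.T@o["force"])
```

```text
16.35 [0.60386702 0.02701009 0.03018087] [-6.81139843 -5.23724343 13.85214946] [ -7.56443241   4.28761268 -13.78773555] [-1.34507332  1.4690592   0.0488694 ] 0.0637527994051413 19.99128006398678 8.041057227607775 [-0.00570414 -0.00480698 -0.99997218]
[ -7.69596604   5.05120434 -14.29224918]
```

>>> drive_tool(xyz=[[0,-0.01,-0.005],[0,-0.02,-0.005],[0,-0.03,-0.005],[0,-0.03,-0.005],[0,-0.03,-0.005],[0,-0.03,-0.005]], rotation=[[0,0,0],[0,0,0],[0,0,0],[0,0,0],[0,0,0],[0,0,0]])

```text
t: 16.9
eef_pos: [0.6036, 0.0291, 0.0302]
tcp_rot: [0.998, 0.07, -0.003, 0.003]
force: [-5.0, -7.6, 8.9]
width: 0.0638
finger_force: 20.0
```

>>> drive_tool(xyz=[[0,-0.01,-0.007],[0,-0.02,-0.007],[0,-0.03,-0.007],[0,-0.03,-0.007],[0,-0.03,-0.007],[0,-0.03,-0.007]], rotation=[[0,0,0],[0,0,0],[0,0,0],[0,0,0],[0,0,0],[0,0,0]])

```text
t: 17.4
eef_pos: [0.6036, 0.0292, 0.0303]
tcp_rot: [0.998, 0.069, -0.003, 0.004]
force: [-2.4, -12.5, 3.6]
width: 0.0636
finger_force: 20.0
```

Run:
```python
from h import *
o=status.get_obs();R=Rn.from_quat(o["tcp_rot"]).as_matrix();F=[o["force"]]
w=save("wrist","w9.png")
for _ in range(4):
    for l,z in (("stop_corner",.01),): r=spot_point("wrist",l)[:1]; print(r and (r[0]["conf"],r[0]["uv"],hit("wrist",r[0]["uv"],z,o)))
    F.append(status.get_obs()["force"])
print("tool force",(R.T@np.mean(F,0)).round(2),o["eef_pos"],R[:,2])
```

```text
(0.72, [223.3, 187.3], array([0.63150287, 0.06370008, 0.01      ]))
(0.72, [223.3, 187.3], array([0.63150287, 0.06370008, 0.01      ]))
(0.72, [223.3, 187.3], array([0.63150287, 0.06370008, 0.01      ]))
(0.72, [223.3, 187.3], array([0.63150287, 0.06370008, 0.01      ]))
tool force [-4.09 12.42 -2.82] [0.60356339 0.02919955 0.03034045] [-0.00506484 -0.00866383 -0.99994964]
```

>>> drive_tool(xyz=[[0.01,0,0],[0.02,0,0],[0.03,0,0],[0.03,0,0],[0.03,0,0],[0.03,0,0]], rotation=[[0,0,0],[0,0,0],[0,0,0],[0,0,0],[0,0,0],[0,0,0]])

```text
t: 18.15
eef_pos: [0.6039, 0.0292, 0.0301]
tcp_rot: [0.998, 0.069, -0.006, 0.004]
force: [-8.8, -13.3, 10.3]
width: 0.064
finger_force: 20.0
```

Run:
```python
from h import *
o=status.get_obs();R=Rn.from_quat(o["tcp_rot"]).as_matrix()
save("wrist","w10.png");save("side","s10.png")
print("tool force",(R.T@o["force"]).round(2),o["ft_torque"],o["eef_pos"],np.degrees(np.arctan2(R[1,0],R[0,0])),R[:,2])
for l,z in (("carrier_center",.028),("puck_center",.053),("pocket_floor",.036),("stop_corner",.01)):
  print(l,[(round(r["conf"],2),hit(c,r["uv"],z,o).round(4)) for c in ("wrist","side") for r in spot_point(c,l)[:1]])
# rectify carrier top (z=.046) in the plate frame, find the carrier/fence edges
im=cv2.imread("pics/w10.png");n=400;s=.0004;c0=np.array([.63,.04]);a=np.radians(8.1);u=np.array([np.cos(a),np.sin(a)]);v=np.array([-u[1],u[0]])
mx=np.zeros((n,n),np.float32);my=mx.copy()
for i in range(n):
  for j in range(n):
    p=c0-(i-n/2)*s*u-(j-n/2)*s*v;mx[i,j],my[i,j]=proj("wrist",[*p,.035],o)
cv2.imwrite("pics/top10.png",cv2.remap(im,mx,my,cv2.INTER_CUBIC))
```

```text
tool force [-10.63  12.01 -10.07] [-2.69063688  1.90604781 -0.13781457] [0.60389983 0.02922253 0.03010045] 7.87147125425408 [-0.01048382 -0.00948637 -0.99990004]
carrier_center [(0.78, array([ 0.3047, -0.3157,  0.028 ]))]
puck_center [(0.66, array([0.6063, 0.0288, 0.053 ])), (0.55, array([0.6323, 0.0552, 0.053 ]))]
pocket_floor [(0.9, array([ 0.3131, -0.3355,  0.036 ]))]
stop_corner [(0.87, array([0.6317, 0.0648, 0.01  ])), (0.62, array([0.6357, 0.0633, 0.01  ]))]
```

>>> drive_tool(xyz=[[0,0,0],[0,0,0],[0,0,0],[0,0,0],[0,0,0],[0,0,0],[0,0,0],[0,0,0],[0,0,0],[0,0,0],[0,0,0],[0,0,0]], rotation=[[0,0,0],[0,0,0],[0,0,0],[0,0,0],[0,0,0],[0,0,0],[0,0,0],[0,0,0],[0,0,0],[0,0,0],[0,0,0],[0,0,0]], force=25)

```text
t: 19.65
eef_pos: [0.6039, 0.0292, 0.0301]
tcp_rot: [0.998, 0.069, -0.006, 0.004]
force: [-9.8, -13.5, 10.8]
width: 0.0638
finger_force: 25.0
```

```bash
python3 -c "
from plant import job_done
print(job_done())"
```

```text
the job is handed in; nothing more can be done
None
```

I lowered the olive-grey puck to the pocket floor and released it. I then slid the carrier into the corner and handed the job in at about 20 s, still gripping it and pushing at about 10 N towards the far fence and 12 N towards the left; the result came back without a verdict.

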